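# Pack the two-layer surface-preparation kit

### The job

Pack the green two-layer kit box for the painters: lay the brown sanding block flat in the empty bottom compartment, next to the black tape that is already in its own compartment. Then pick up the plywood divider by its orange handle, with the roll of masking tape staying on it as the upper layer, and lower it into the box until it lies level on all four corner blocks. Set both down, do not drop them in, and let go.

Things in the scene. Friction and masses are not known exactly. Their poses are not given: they have to be found in the camera images.
- kit_box: Green open box, fixed, 182 (x) x 216 (y) x 60 mm high. Origin: centre of underside, z up. Walls 6 mm; floor top z = 6. A 4 mm partition along x (top z = 26) splits the bottom: empty compartment y = -102 to +22 mm (centre x 0, y -40), 170 mm wide in x; the other, y = 26 to 102, holds a fixed black tape roll (18 mm high). Black 38 x 38 mm blocks in the inner corners, top z = 46, carry the divider.
- sanding_block: Brown sanding block, a plain box 60 (x) x 100 (y) x 31 mm high, about 0.06 kg, lying flat on the bench. Origin: centre of its underside; z up. A longer, narrower wood offcut (45 x 140 x 32 mm) lies near it and is not wanted; the two may swap places.
- divider: Plywood board 140 (x) x 176 (y) x 8 mm, about 0.3 kg, flat on the bench, tape roll on it. Origin: centre of underside, z up. At its centre a black hub (radius 26 mm, z = 8 to 28) and an orange handle 24 (x) x 44 (y) mm, top z = 86, free above the roll (z = 32 to 86). Fits the box with its x along the box's x, either way round, about 14 mm play all round. Box and divider may swap places.
- masking_tape: Roll of cream masking tape, 100 mm outside diameter, 24 mm high, about 0.12 kg, lying loose on the divider round the hub (a few mm of play). Origin: centre of its underside, 8 mm above the divider's underside.
Mind the look-alikes: they are no part of the job. Leave any pink look-alike of the sanding_block alone.

How it is judged:
On the way, in this order (a step that is already met when the one before it is completed fails the run):
1. the sanding block lies flat and released in the empty bottom compartment (x of sanding_block in the frame of kit_box between -0.06 and 0.06 m and y of sanding_block in the frame of kit_box between -0.08 and 0 m and z of sanding_block in the frame of kit_box between 0.001 and 0.013 m and angle between sanding_block's own z axis and vertical below 0.15 rad and contact force between the fingers and sanding_block below 0.05 N and linear speed of sanding_block below 0.03 m/s), for 0.2 s.
2. the divider lies level on the corner blocks with the masking tape on it (z of divider in the frame of kit_box between 0.041 and 0.051 m and angle between divider's own z axis and vertical below 0.07 rad and x of divider in the frame of kit_box between -0.025 and 0.025 m and y of divider in the frame of kit_box between -0.025 and 0.025 m and angle between the x axis of divider and the x axis of kit_box, either way round below 0.3 rad and horizontal distance between masking_tape and divider below 0.018 m and z of masking_tape in the frame of divider between 0.004 and 0.014 m), for 0.2 s.
At the end, for the whole second after the job is handed in: The block lies flat on the floor of the compartment that was empty; the divider lies on the four corner blocks (underside 41 to 51 mm up, level within 4 degrees, within 25 mm of centre and 17 degrees, either way round); the masking tape lies round its hub (within 18 mm); all at rest (all of step 2 and x of sanding_block in the frame of kit_box between -0.06 and 0.06 m and y of sanding_block in the frame of kit_box between -0.08 and 0 m and z of sanding_block in the frame of kit_box between 0.001 and 0.013 m and angle between sanding_block's own z axis and vertical below 0.15 rad and linear speed of each of sanding_block, divider, masking_tape below 0.03 m/s); the robot touches nothing.
It fails at once if the sanding block is dropped into the box (falling free faster than 0.75 m/s) (horizontal distance between sanding_block and kit_box below 0.1 m and contact force between the fingers and sanding_block below 0.05 N and linear speed of sanding_block above 0.75 m/s).
It fails at once if the divider is dropped into the box (falling free faster than 0.75 m/s) (horizontal distance between divider and kit_box below 0.1 m and contact force between the fingers and divider below 0.05 N and linear speed of divider above 0.75 m/s).
It also fails if it takes over 58 s, if anything falls off the work surface, if the arm or the gripper's body presses on something with over 40 N, if the wrist force passes 120 N, or if a joint passes its speed limit or range.

### The arm

A 7-joint arm with a two-finger parallel gripper is mounted at the origin on a cart in front of the work surface, level with it; the furniture and walls round the work are solid. World frame = base frame: x ahead of the robot, y to its left, z up, the work surface at z = 0. Lengths are in m, angles in rad, forces in N, time in s.
With the tool pointing down it reaches from about 0.4 to 0.85 m from the base axis. Payload 10.4 kg.
Tool frame: the origin (TCP) lies midway between the tips of the shut fingers; the grasp point (between the pads) lies 19 mm behind it; z points along the fingers, y is the line along which they close (so a half turn about z gives the same grasp; the last joint's range is limited). The gripper opens to 87 mm and grips with 3 to 60 N. Pads are 19 mm wide; open, the fingers measure 117 mm over their backs; the gripper's body (75 mm by 190 mm) begins 51 mm behind the grasp point.
Start: joints at [-1.363, 0.332, -0.065, 1.46, 0.022, 1.35, -0.088], TCP at [0.143, 0.608, 0.223] pointing down, gripper open.
Joint ranges: [-2.6, 2.6], [-0.5, 2.12], [-1.47, 1.34], [0.16, 2.42], [-1.27, 4.41], [0.06, 2.06], [-2.6, 2.6]. Speed limits (rad/s): [2.22, 2.22, 2.79, 2.79, 3.14, 3.14, 3.14].

### API

Orientations are given as a unit quaternion [x, y, z, w].
In Python, from bench import r gives the robot as it stands.
- The arm moves only by the tool arm_command, never from a script. Its argument "moves" is one flat list of numbers, 4 for each row, row after row: the shift along the tool's x, y, z in cm, then the turn about the tool's z in degrees. A call has 1 to 12 rows; each row shifts and turns the commanded pose from where the row before left it, along the tool's axes as they then stand; what a row does not reach is not made up. A row lasts 1/12 s, in which the tool goes at most 41.7 mm and 7.16 degrees, less where a joint would pass 70% of its speed; a pose out of reach is approached as far as the arm can. A call with a gripper value outside its range is refused whole. "fingers" is the opening in per cent of the stroke, from 0 (shut) to 100 (fully open), set as the call begins (left out, the last holds). The fingers move at their own pace and stop on an object; "squeeze" is the grip in N (left out, the last holds). Time passes only in rows, so rows that do not move let the fingers close. It gives the time, the measured TCP pose, the force, the opening and the grip force at its end, in the units of the state.
- r.read_state(): the state, without advancing time (a new reading comes with each control period).
- r.camera(name): name is "scene" or "top" or "wrist"; returns the picture (400x640x3 uint8, red, green, blue); there is no depth.
- r.camera_info(name): a dict with "fx", "fy", "cx", "cy" (pixels), "origin" and "attitude" of the camera in the world. Camera axes: x right, y up, looking along -z (the intrinsics and any distortion apply to the point x, -y, -z); pixel columns grow to the right and rows downward; lengths in m; the calibration is good to about 2 mm. A picture is of the moment at which its call begins: read the wrist's pose just before it. camera_info takes no time and is no camera call; for the wrist camera it gives the pose at the moment of the call.
- r.close_job(): hands the job in; it is judged then, once.
The state is a dict: "time": time; "joint_positions": joint angles; "joint_vel": joint speeds; "joint_torque": joint torques, N m; "ee_pos": TCP position; "eef_rot": TCP orientation; "ft_force": force on the tool from outside, world axes, zero at the start; "torque": the same for the moment, N m; "width": finger opening in m; "grip_force": force on a finger pad.
Only numpy, scipy, OpenCV 4.12 (cv2) and the standard library are available. Lean on these libraries where they do the work, as an engineer would, in place of code of your own. Each camera call takes 0.05 s, during which the arm holds its last target. There are 200 camera calls.

## Working session

There is one attempt and no reset: what is moved stays moved. The work goes in short steps, Python scripts to look and compute and a tool call to move; the robot and the scene stay as the last step left them, time stands still between calls to the robot, and variables do not carry over. Pictures are saved under pics/ and viewed, at most 12 in all, crops included, and the job is handed in when it is done.

Besides the shell and the picture viewer there is one more tool, called after "Request:" as name(argument=value, ...) on one line, values as JSON. arm_command: Moves the arm, as the interface text tells. Its arguments: {"type":"object","properties":{"moves":{"type":"array"},"fingers":{"type":"number"},"squeeze":{"type":"number"}},"required":["moves"]}

```bash
mkdir -p pics; cat > h.py <<'E'
import numpy as np, cv2
from scipy.spatial.transform import Rotation as R
from bench import r
def save(n,f):
    im=r.camera(n); cv2.imwrite(f,im[:,:,::-1]); return im
def Rm(a):
    a=np.array(a,float)
    return a if a.shape==(3,3) else R.from_quat(a).as_matrix()
def ray(ci,u,v):
    d=np.array([(u-ci['cx'])/ci['fx'],-(v-ci['cy'])/ci['fy'],-1.])
    return np.array(ci['origin']),Rm(ci['attitude'])@d
def onz(ci,u,v,z):
    o,d=ray(ci,u,v); return o+d*(z-o[2])/d[2]
def tri(obs):
    A=np.zeros((3,3));b=np.zeros(3);L=[]
    for ci,u,v in obs:
        o,d=ray(ci,u,v);d=d/np.linalg.norm(d);P=np.eye(3)-np.outer(d,d);A+=P;b+=P@o;L.append((P,o))
    x=np.linalg.solve(A,b); return x,[np.linalg.norm(P@(x-o)) for P,o in L]
E
python3 - <<'E'
from h import *
for n in('scene','top'):
    save(n,f'pics/{n}0.png'); print(n,r.camera_info(n))
print(r.camera_info('wrist')); s=r.read_state(); print({k:np.round(s[k],3) for k in('time','ee_pos','eef_rot','width','joint_positions')})
E
```

```text
scene {'fx': 393.73311941835226, 'fy': 393.73311941835226, 'cx': 314.60636640558806, 'cy': 195.8980154022744, 'origin': array([-0.00281284, -0.27424709,  0.57166722]), 'attitude': array([ 0.36898956, -0.22071349, -0.47043534,  0.77059902])}
top {'fx': 452.15863536066996, 'fy': 452.15863536066996, 'cx': 317.6543420772784, 'cy': 197.98110651249144, 'origin': array([0.51756522, 0.02303713, 1.01897263]), 'attitude': array([ 0.02686695, -0.02755119, -0.70039394,  0.71271834])}
{'fx': 331.15844240440634, 'fy': 331.15844240440634, 'cx': 314.8096061920448, 'cy': 198.22852871463576, 'origin': array([0.06857063, 0.62647088, 0.38390773]), 'attitude': array([-0.11207707, -0.08777045,  0.61473942,  0.77577737])}
{'time': np.float64(0.1), 'ee_pos': array([0.143, 0.608, 0.222]), 'eef_rot': array([ 0.115,  0.993, -0.001, -0.   ]), 'width': np.float64(0.087), 'joint_positions': array([-1.363,  0.333, -0.065,  1.461,  0.022,  1.35 , -0.089])}
```

View pics/top0.png

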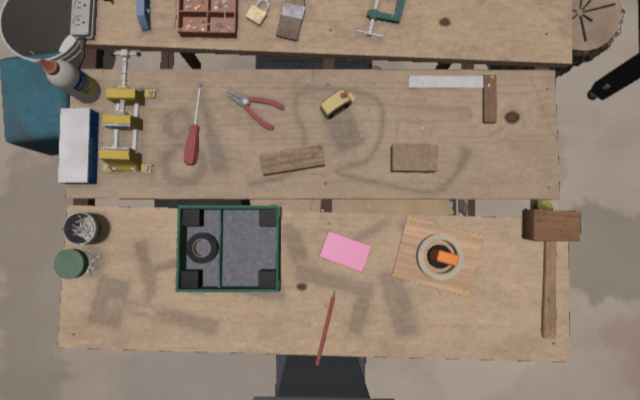

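View pics/scene0.png

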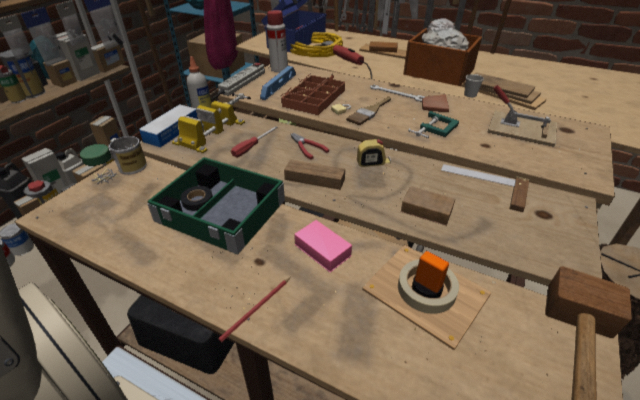

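Top view: there are three block-like things. The long, narrow brown one at (292,160) is the offcut. The shorter, wider brown one at (414,158) fits the 60x100 sanding block. The pink one at (345,251) is to be left alone. The box is at (229,248) with its tape compartment to the left (+y). The divider is at (438,256). I'll confirm with enlarged crops and read the corners from them.

```bash
python3 - <<'E'
import cv2,numpy as np
t=cv2.imread('pics/top0.png');s=cv2.imread('pics/scene0.png')
z=lambda i,x,y,w,h,k:cv2.resize(i[y:y+h,x:x+w],None,fx=k,fy=k,interpolation=cv2.INTER_CUBIC)
# top: blocks+divider x 380..500,y 130..310? ; box
a=z(t,380,135,110,165,3.6); b=z(t,165,195,125,105,3.6)
c=np.zeros((600,800,3),np.uint8); c[:a.shape[0],:a.shape[1]]=a[:600,:]; h=b[:, :400]; c[:h.shape[0],400:400+h.shape[1]]=h
cv2.imwrite('pics/c1.png',c)
a=z(s,340,180,160,180,3.3); 
cv2.imwrite('pics/c2.png',a)
E
```

```text
(no output)
```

View pics/c1.png

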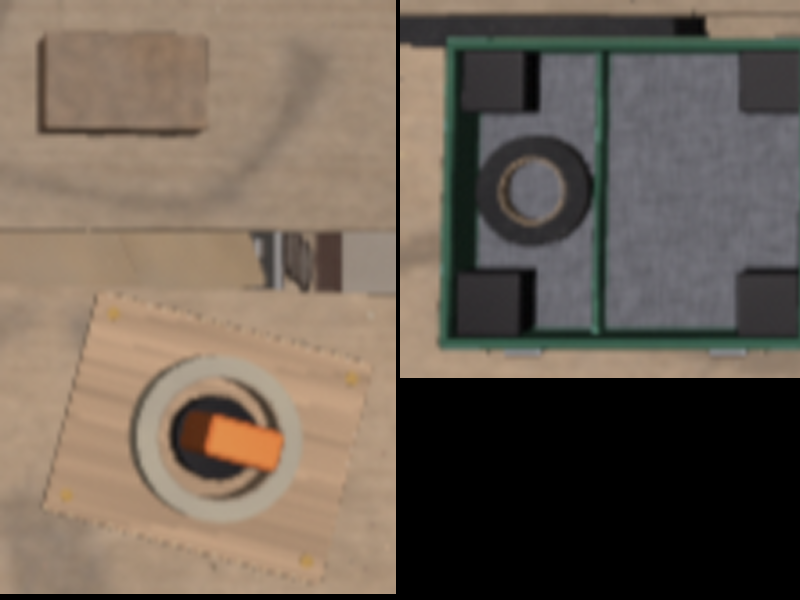

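View pics/c2.png

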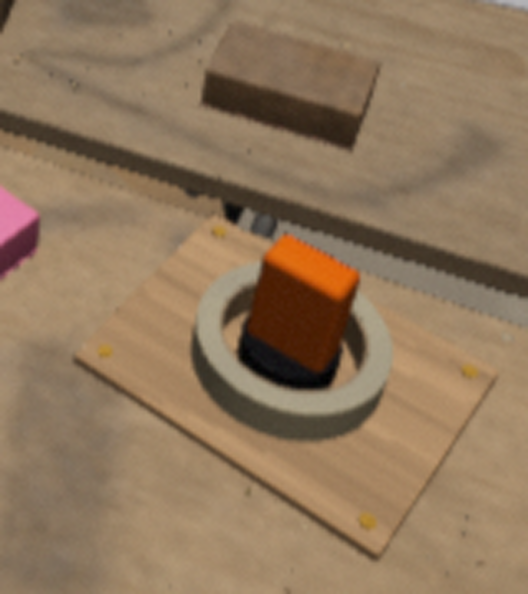

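Confirmed: the block in the crop has about a 1.65:1 outline, which matches 100x60, and the offcut would be about 3:1. Its top-view face corners are about (393,144), (438,145), (437,171), (393,171). The handle top is centred at top (448,258) and scene (434,261).

```bash
python3 - <<'E'
from h import *
T=r.camera_info('top');S=r.camera_info('scene')
ca=lambda p:(380+p[0]/3.6,135+p[1]/3.6); cb=lambda p:(165+(p[0]-400)/3.6,195+p[1]/3.6); cs=lambda p:(340+p[0]/3.3,180+p[1]/3.3); I=lambda p:p
def go(name,tp,sp,ft,fs):
    X=[]
    for a,b in zip(tp,sp):
        x,e=tri([(T,*ft(a)),(S,*fs(b))]);X.append(x);print(name,np.round(x,4),np.round(e,4))
    X=np.array(X);print(' mean',X.mean(0).round(4))
    for i in range(len(X)):
        d=X[(i+1)%len(X)]-X[i];print('  len',round(np.hypot(*d[:2]),4),'ang',round(np.degrees(np.arctan2(d[1],d[0])),1))
go('block',[(47,32),(208,36),(206,130),(46,128)],[(232,24),(380,66),(357,113),(208,73)],ca,cs)
go('handle',[(213,413),(284,432),(275,472),(205,452)],[(286,237),(358,278),(337,297),(264,254)],ca,cs)
go('board',[(98,292),(370,366),(318,583),(43,508)],[(212,217),(495,378),(380,556),(77,358)],ca,cs)
go('box',[(289.2-100,205.6),(280,206),(280,291),(176,291.4)][1:],[(284,184),(230,243),(150,203)],I,I)
for p in[(178.5,205.6),(280,206),(280,291),(176.5,291.4)]: print('box@.06',onz(T,*p,.06).round(4))
E
```

```text
block [ 0.717  -0.1413  0.0268] [0.0014 0.0014]
block [ 0.7162 -0.2405  0.0274] [0.0014 0.0014]
block [ 0.6571 -0.2379  0.0322] [0.0013 0.0013]
block [ 0.6576 -0.1419  0.0277] [0.0003 0.0003]
 mean [ 0.687  -0.1904  0.0286]
  len 0.0993 ang -90.4
  len 0.0592 ang 177.4
  len 0.0961 ang 89.7
  len 0.0594 ang 0.5
handle [ 0.487  -0.2297  0.0794] [0.0005 0.0005]
handle [ 0.4766 -0.2694  0.0794] [0.0015 0.0015]
handle [ 0.4543 -0.2628  0.085 ] [0.0011 0.0011]
handle [ 0.4651 -0.2235  0.0851] [0.0005 0.0005]
 mean [ 0.4708 -0.2464  0.0822]
  len 0.041 ang -104.7
  len 0.0233 ang 163.5
  len 0.0407 ang 74.7
  len 0.0228 ang -15.7
board [ 0.5585 -0.1789  0.0033] [0.0003 0.0003]
board [ 0.5153 -0.3482  0.0014] [0.001 0.001]
board [ 0.382  -0.3146  0.0048] [0. 0.]
board [ 0.4246 -0.1456  0.0034] [0.0001 0.0001]
 mean [ 0.4701 -0.2468  0.0032]
  len 0.1747 ang -104.3
  len 0.1375 ang 165.9
  len 0.1743 ang 75.8
  len 0.138 ang -14.0
box [0.5735 0.1036 0.0492] [0.0003 0.0003]
box [0.3878 0.1051 0.0351] [0.0062 0.0062]
box [0.3901 0.3173 0.0512] [0.0014 0.0014]
 mean [0.4505 0.1753 0.0451]
  len 0.1857 ang 179.5
  len 0.2122 ang 89.4
  len 0.2817 ang -49.4
box@.06 [0.5701 0.3179 0.06  ]
box@.06 [0.5731 0.1024 0.06  ]
box@.06 [0.3949 0.0982 0.06  ]
box@.06 [0.3903 0.3147 0.06  ]
```

```bash
cat >> h.py <<'E'
def plan(x,y,z,ang,step=4.0):
    "rows (rounded) to the world target, tool y along world angle ang (deg, mod 180)"
    s=r.read_state();p=np.array(s['ee_pos']);M=Rm(s['eef_rot']);a=np.degrees(np.arctan2(M[1,1],M[0,1]))
    turn=-((ang-a+90)%180-90); d=np.array([x,y,z])-p
    n=max(int(np.ceil(np.linalg.norm(d)*100/step)),int(np.ceil(abs(turn)/7)),1)
    a0=a;print('pos',p.round(4),'ang',a.round(2),'turn',round(turn,2),'rows',n,'F',np.round(s['ft_force'],1),'w',round(s['width'],4))
    out=[];q=p.copy();t=0
    for i in range(n):
        th=np.radians(a0-t);ty=np.array([np.cos(th),np.sin(th),0]);tz=np.array([0,0,-1.]);tx=np.cross(ty,tz)
        e=p+d*(i+1)/n-q;v=[round(float(e@k)*100,1 if i<n-1 else 2) for k in(tx,ty,tz)]
        q=q+(v[0]*tx+v[1]*ty+v[2]*tz)/100;dt=round(turn*(i+1)/n-t,1);t+=dt;out.append(v+[dt])
    for k in out: print(*k,sep=',',end=',  ')
    print()
E
python3 -c "
from h import *
plan(.687,-.19,.17,0)"
```

```text
pos [0.1429 0.6081 0.2219] ang 76.78 turn 76.78 rows 25 F [ 0.4 -0.1  0.4] w 0.0868
-2.8,-2.6,0.2,3.1,  -3.0,-2.5,0.2,3.0,  -3.1,-2.3,0.2,3.1,  -3.3,-2.1,0.2,3.1,  -3.3,-1.9,0.2,3.1,  -3.4,-1.8,0.2,3.0,  -3.6,-1.5,0.3,3.1,  -3.6,-1.4,0.2,3.1,  -3.7,-1.2,0.2,3.0,  -3.7,-1.0,0.2,3.1,  -3.8,-0.8,0.2,3.1,  -3.8,-0.6,0.2,3.1,  -3.8,-0.4,0.2,3.0,  -3.9,-0.1,0.2,3.1,  -3.9,-0.0,0.2,3.1,  -3.8,0.2,0.2,3.0,  -3.9,0.5,0.2,3.1,  -3.8,0.6,0.2,3.1,  -3.7,0.9,0.2,3.1,  -3.8,1.0,0.2,3.0,  -3.6,1.3,0.3,3.1,  -3.6,1.4,0.2,3.1,  -3.5,1.7,0.2,3.0,  -3.4,1.8,0.2,3.1,  -3.3,2.0,0.19,3.1,
```

Request:
arm_command(moves=[-2.8, -2.6, 0, 3.1, -3.0, -2.5, 0, 3.0, -3.1, -2.3, 0, 3.1, -3.3, -2.1, 0, 3.1, -3.3, -1.9, 0, 3.1, -3.4, -1.8, 0, 3.0, -3.6, -1.5, 0, 3.1, -3.6, -1.4, 0, 3.1, -3.7, -1.2, 0, 3.0, -3.7, -1.0, 0, 3.1, -3.8, -0.8, 0, 3.1, -3.8, -0.6, 0, 3.1], fingers=100, squeeze=25)

```text
time: 1.1
ee_pos: [0.4046, 0.2234, 0.2225]
eef_rot: [0.425, 0.905, 0.0, -0.0]
ft_force: [0.8, 1.5, -0.3]
width: 0.087
grip_force: 0.0
```

Request:
arm_command(moves=[-3.8, -0.4, 0.2, 3.0, -3.9, -0.1, 0.2, 3.1, -3.9, 0, 0.2, 3.1, -3.8, 0.2, 0.2, 3.0, -3.9, 0.5, 0.2, 3.1, -3.8, 0.6, 0.2, 3.1, -3.7, 0.9, 0.2, 3.1, -3.8, 1.0, 0.2, 3.0, -3.6, 1.3, 0.3, 3.1, -3.6, 1.4, 0.2, 3.1, -3.5, 1.7, 0.2, 3.0, -3.4, 1.8, 0.2, 3.1])

```text
time: 2.1
ee_pos: [0.6661, -0.159, 0.1968]
eef_rot: [0.688, 0.725, -0.0, -0.0]
ft_force: [0.7, -0.4, 0.9]
width: 0.0869
grip_force: 0.0
```

```bash
python3 -c "
from h import *
plan(.687,-.19,.13,0)
print(r.camera_info('wrist'));save('wrist','pics/w1.png')"
```

```text
pos [ 0.6661 -0.159   0.1968] ang 2.99 turn 2.99 rows 2 F [ 0.7 -0.4  0.9] w 0.0869
-1.6,1.0,3.3,1.5,  -1.58,0.97,3.38,1.5,  
{'fx': 331.15844240440634, 'fy': 331.15844240440634, 'cx': 314.8096061920448, 'cy': 198.22852871463576, 'origin': array([ 0.66281291, -0.08156911,  0.35882572]), 'attitude': array([-0.14187557, -0.00379003,  0.02575868,  0.98954204])}
```

View pics/w1.png

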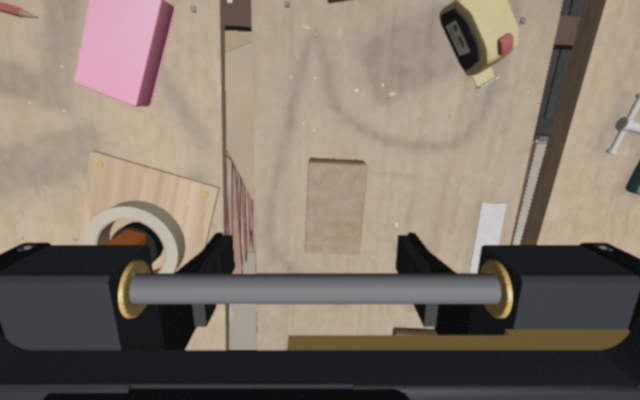

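The wrist view shows the block squarely between the fingers. Its top-face corners are at about (308,160), (366,163), (361,254) and (306,251).

```bash
python3 -c "
from h import *
W=r.camera_info('wrist');T=r.camera_info('top');P=[(308,160),(366,163),(361,254),(306,251)]
X=np.array([onz(W,u,v,.031) for u,v in P]);print(X.round(4),X.mean(0).round(4))
q=[(393,144),(393,170.7),(437.3,171),(437.8,145)]
print(tri([(W,335.2,207),(T,415.2,157.6)]))
plan(.687,-.19,.10,0,3)"
```

```text
[[ 0.6595 -0.146   0.031 ]
 [ 0.7171 -0.1466  0.031 ]
 [ 0.7202 -0.2459  0.031 ]
 [ 0.6608 -0.2449  0.031 ]] [ 0.6894 -0.1958  0.031 ]
(array([ 0.68774871, -0.1915548 ,  0.03403905]), [np.float64(0.0017398619779685589), np.float64(0.001739861977968497)])
pos [ 0.6666 -0.1666  0.1946] ang 2.38 turn 2.38 rows 4 F [-6.8 -2.6 -2.1] w 0.0871
-0.6,0.5,2.4,0.6,  -0.6,0.5,2.3,0.6,  -0.6,0.5,2.4,0.6,  -0.59,0.48,2.36,0.6,
```

Request:
arm_command(moves=[-1.6, 1.0, 3.3, 1.5, -1.6, 1.0, 3.3, 1.5, 0, 0, 0, 0])

```text
time: 2.4
ee_pos: [0.6836, -0.1913, 0.1231]
eef_rot: [0.708, 0.706, -0.004, -0.004]
ft_force: [-1.0, 0.7, -0.7]
width: 0.0874
grip_force: 0.0
```

```bash
python3 -c "
from h import *
plan(.687,-.19,.004,0,3)"
```

```text
pos [ 0.6836 -0.1913  0.1231] ang -0.19 turn -0.19 rows 4 F [-1.   0.7 -0.7] w 0.0874
0.0,0.1,3.0,-0.0,  0.1,0.1,3.0,-0.1,  -0.0,0.1,2.9,-0.0,  0.03,0.04,3.01,-0.1,
```

Request:
arm_command(moves=[0, 0.1, 2.5, 0, 0, 0.1, 2.5, 0, 0, 0, 2.5, 0, 0, 0, 2, 0, 0, 0, 0, 0])

```text
time: 2.82
ee_pos: [0.6861, -0.1872, 0.0323]
eef_rot: [0.706, 0.708, -0.002, -0.003]
ft_force: [-1.6, 0.3, -0.0]
width: 0.0869
grip_force: 0.0
```

```bash
python3 -c "
from h import *
plan(.688,-.192,.004,0,2)"
```

```text
pos [ 0.6861 -0.1872  0.0323] ang 0.13 turn 0.13 rows 2 F [-1.6  0.3 -0. ] w 0.0869
-0.2,0.1,1.4,0.1,  -0.28,0.09,1.43,0.0,
```

Request:
arm_command(moves=[-0.2, 0.1, 1.4, 0, -0.2, 0.1, 1.3, 0, 0, 0, 0, 0])

```text
time: 3.07
ee_pos: [0.6898, -0.193, 0.0076]
eef_rot: [0.707, 0.708, -0.001, -0.001]
ft_force: [-0.5, 0.7, -1.6]
width: 0.0867
grip_force: 0.0
```

Request:
arm_command(moves=[0, 0, 0, 0, 0, 0, 0, 0, 0, 0, 0, 0, 0, 0, 0, 0, 0, 0, 0, 0, 0, 0, 0, 0], fingers=0, squeeze=20)

```text
time: 3.57
ee_pos: [0.6908, -0.1929, 0.0101]
eef_rot: [0.707, 0.708, 0.0, 0.0]
ft_force: [-1.0, 1.4, 2.1]
width: 0.0599
grip_force: 20.0
```

Request:
arm_command(moves=[0, 0, -2, 0, 0, 0, -3, 0, 0, 0, -4, 0, 0, 0, -4, 0, 0, 0, -2, 0, 0, 0, 0, 0, 0, 0, 0, 0])

```text
time: 4.15
ee_pos: [0.6911, -0.1932, 0.1609]
eef_rot: [0.707, 0.708, 0.001, 0.001]
ft_force: [0.5, 0.4, -2.0]
width: 0.0603
grip_force: 20.0
```

```bash
python3 -c "
from h import *
print(r.read_state()['grip_force'])
plan(.481,.168,.16,0.5,3.5)"
```

```text
19.999846215359867
pos [ 0.6911 -0.1932  0.1609] ang 0.08 turn -0.42 rows 12 F [ 0.5  0.4 -2. ] w 0.0603
3.0,-1.7,0.0,-0.0,  3.0,-1.8,0.0,-0.1,  3.0,-1.7,0.0,-0.0,  3.1,-1.8,0.0,-0.0,  3.0,-1.7,0.0,-0.1,  3.0,-1.8,0.0,-0.0,  3.0,-1.7,0.1,-0.0,  3.0,-1.7,-0.0,-0.1,  3.0,-1.8,-0.0,-0.0,  3.1,-1.7,-0.0,-0.1,  3.0,-1.7,-0.0,0.0,  3.02,-1.74,-0.01,-0.0,
```

Request:
arm_command(moves=[2.0, -1.2, 0, 0, 3.0, -1.7, 0, 0, 3.2, -1.8, 0, 0, 3.2, -1.8, 0, 0, 3.2, -1.9, 0, 0, 3.2, -1.9, 0, 0, 3.2, -1.8, 0, 0, 3.2, -1.8, 0, 0, 3.2, -1.9, 0, 0, 3.2, -1.9, 0, 0, 3.0, -1.8, 0, 0, 2.0, -1.2, 0, 0])

```text
time: 5.15
ee_pos: [0.48, 0.1658, 0.158]
eef_rot: [0.705, 0.709, -0.001, -0.001]
ft_force: [0.4, 0.7, -0.9]
width: 0.0602
grip_force: 20.0
```

Request:
arm_command(moves=[0, 0, 0, 0, 0, 0, 0, 0])

```text
time: 5.32
ee_pos: [0.4816, 0.1639, 0.1583]
eef_rot: [0.705, 0.709, -0.001, -0.0]
ft_force: [0.9, 0.1, -0.2]
width: 0.0598
grip_force: 20.0
```

```bash
python3 -c "
from h import *
plan(.481,.168,.017,0.5,3)
W=r.camera_info('wrist');print(W)
save('wrist','pics/w2.png')"
```

```text
pos [0.4816 0.1639 0.1583] ang 0.28 turn -0.22 rows 5 F [ 0.9  0.1 -0.2] w 0.0598
0.1,-0.0,2.8,-0.0,  0.1,-0.0,2.9,-0.1,  0.0,-0.0,2.8,-0.0,  0.1,-0.0,2.8,-0.1,  0.11,-0.06,2.83,-0.0,  
{'fx': 331.15844240440634, 'fy': 331.15844240440634, 'cx': 314.8096061920448, 'cy': 198.22852871463576, 'origin': array([0.48222115, 0.24165167, 0.32032924]), 'attitude': array([-1.42450867e-01,  1.21796559e-04,  2.46720080e-03,  9.89798792e-01])}
```

View pics/w2.png

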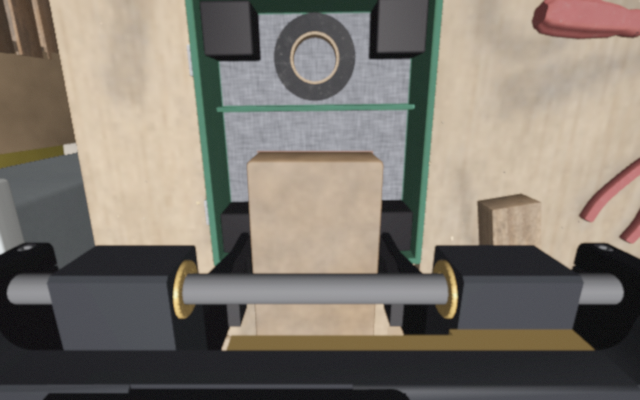

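The wrist view shows the block held between the fingers. The partition runs at v≈107 (from u 218 to 414), and the box walls are symmetrical about the block.

```bash
python3 -c "
from h import *
W=r.camera_info('wrist')
def pr(p):
    c=Rm(W['attitude']).T@(np.array(p)-W['origin']);return (W['cx']+W['fx']*c[0]/-c[2],W['cy']-W['fy']*c[1]/-c[2])
for p in [(.452,.214,.179),(.512,.214,.179),(.452,.214,.148),(.452,.114,.179),(.452,.114,.148)]: print(np.round(pr(p),1))
for q in [(218,107),(414,107)]: print('part',onz(W,*q,.026).round(4))
for q in [(200,120),(430,120),(207,230),(422,230)]: print('rim?',onz(W,*q,.06).round(4))
"
```

```text
[242.8 164. ]
[381.5 164.4]
[255.2 153.2]
[254.2 355. ]
[263.2 317.4]
part [0.4   0.235 0.026]
part [0.5681 0.2354 0.026 ]
rim? [0.395 0.226 0.06 ]
rim? [0.5714 0.2264 0.06  ]
rim? [0.3923 0.1355 0.06  ]
rim? [0.5737 0.1359 0.06  ]
```

Request:
arm_command(moves=[0.2, 0.1, 2.5, 0, 0.2, 0, 3, 0, 0.1, 0, 3, 0, 0, 0, 2.5, 0, 0, 0, 1.5, 0, 0, 0, 0, 0, 0, 0, 0, 0])

```text
time: 5.95
ee_pos: [0.4841, 0.166, 0.034]
eef_rot: [0.707, 0.707, -0.001, 0.0]
ft_force: [0.1, 0.1, 0.4]
width: 0.0597
grip_force: 20.0
```

Request:
arm_command(moves=[0, 0, 0.4, 0, 0, 0, 0.3, 0, 0, 0, 0, 0])

```text
time: 6.2
ee_pos: [0.4844, 0.1678, 0.0279]
eef_rot: [0.707, 0.708, 0.001, 0.0]
ft_force: [0.3, -0.0, 0.0]
width: 0.06
grip_force: 20.0
```

Request:
arm_command(moves=[0, 0, 0.4, 0, 0, 0, 0.3, 0, 0, 0, 0, 0])

```text
time: 6.45
ee_pos: [0.4838, 0.1678, 0.0201]
eef_rot: [0.707, 0.708, -0.0, -0.0]
ft_force: [-0.1, -0.2, -1.1]
width: 0.0601
grip_force: 20.0
```

Request:
arm_command(moves=[0, 0, 0.2, 0, 0, 0, 0.1, 0, 0, 0, 0, 0])

```text
time: 6.7
ee_pos: [0.4839, 0.1678, 0.0173]
eef_rot: [0.707, 0.708, -0.0, -0.0]
ft_force: [-0.1, 0.3, -0.3]
width: 0.0602
grip_force: 20.0
```

Request:
arm_command(moves=[0, 0, 0.1, 0, 0, 0, 0.1, 0, 0, 0, 0, 0])

```text
time: 6.95
ee_pos: [0.4842, 0.1679, 0.0159]
eef_rot: [0.707, 0.708, 0.0, -0.0]
ft_force: [-2.7, -0.2, 5.2]
width: 0.0603
grip_force: 20.0
```

Request:
arm_command(moves=[0, 0, 0.1, 0, 0, 0, 0.1, 0, 0, 0, 0, 0])

```text
time: 7.2
ee_pos: [0.4842, 0.168, 0.015]
eef_rot: [0.707, 0.708, 0.0, -0.001]
ft_force: [-8.2, -2.7, 22.7]
width: 0.0597
grip_force: 20.0
```

Touching the floor at 15–16 mm, as expected. I'll ease up and release.

Request:
arm_command(moves=[0, 0, -0.1, 0, 0, 0, 0, 0, 0, 0, 0, 0, 0, 0, 0, 0, 0, 0, 0, 0, 0, 0, 0, 0], fingers=100)

```text
time: 7.7
ee_pos: [0.484, 0.1677, 0.0144]
eef_rot: [0.707, 0.708, -0.0, -0.0]
ft_force: [0.1, 1.1, 0.5]
width: 0.0854
grip_force: 0.0
```

Request:
arm_command(moves=[0, 0, -1.5, 0, 0, 0, -3, 0, 0, 0, -3.5, 0, 0, 0, -4, 0, 0, 0, -4, 0, 0, 0, -3, 0, 0, 0, 0, 0, 0, 0, 0, 0])

```text
time: 8.37
ee_pos: [0.4849, 0.1682, 0.2062]
eef_rot: [0.707, 0.708, 0.002, 0.0]
ft_force: [-0.4, 0.1, -0.5]
width: 0.087
grip_force: 0.0
```

```bash
python3 -c "
from h import *
plan(.471,-.2465,.18,-14.8,4)
save('wrist','pics/w3.png')"
```

```text
pos [0.4849 0.1682 0.2062] ang 0.09 turn 14.89 rows 11 F [-0.4  0.1 -0.5] w 0.087
-3.8,-0.1,0.2,1.4,  -3.7,-0.1,0.3,1.3,  -3.8,0.1,0.2,1.4,  -3.8,0.1,0.3,1.3,  -3.8,0.2,0.2,1.4,  -3.7,0.3,0.2,1.3,  -3.8,0.5,0.3,1.4,  -3.7,0.4,0.2,1.3,  -3.7,0.6,0.2,1.4,  -3.7,0.7,0.3,1.3,  -3.74,0.74,0.22,1.4,
```

View pics/w3.png

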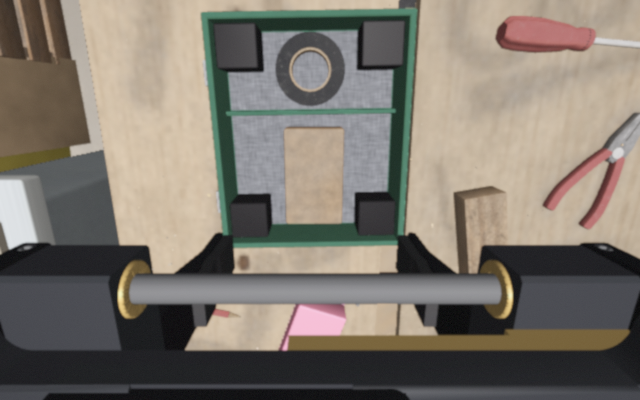

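The block lies flat in the empty compartment at (314,175). The outer rim corners are at about (204,14), (416,10), (222,247) and (405,243). Next is the handle.

```bash
python3 -c "
from h import *
W=r.camera_info('wrist')
X=np.array([onz(W,*q,.06) for q in [(204,14),(416,10),(405,243),(222,247)]]);print(X.round(4),X.mean(0).round(4))
X=np.array([onz(W,*q,.046) for q in [(216,26),(402,23),(393,235),(232,237)]]);print(X.round(4),X.mean(0).round(4))
"
```

```text
[[0.3929 0.3149 0.06  ]
 [0.5686 0.3182 0.06  ]
 [0.5758 0.1089 0.06  ]
 [0.3916 0.1044 0.06  ]] [0.4822 0.2116 0.06  ]
[[0.3984 0.3086 0.046 ]
 [0.5611 0.3113 0.046 ]
 [0.5667 0.1118 0.046 ]
 [0.3987 0.1094 0.046 ]] [0.4812 0.2103 0.046 ]
```

Request:
arm_command(moves=[-3.0, -0.1, 0, 1.4, -3.7, -0.1, 0, 1.4, -3.8, 0.1, 0, 1.4, -3.8, 0.1, 0, 1.4, -3.8, 0.2, 0, 1.4, -3.8, 0.3, 0, 1.4, -3.8, 0.5, 0, 1.4, -3.8, 0.4, 0, 1.3, -3.7, 0.6, 0, 1.3, -3.7, 0.7, 0, 1.3, -2.6, 0.7, 0, 1.2, 0, 0, 0, 0])

```text
time: 9.42
ee_pos: [0.4687, -0.2355, 0.2034]
eef_rot: [0.795, 0.607, -0.002, 0.0]
ft_force: [-0.4, -1.0, 0.2]
width: 0.0869
grip_force: 0.0
```

```bash
python3 -c "
from h import *
plan(.471,-.2465,.1,-14.8,3)
print(r.camera_info('wrist'))
save('wrist','pics/w4.png')"
```

```text
pos [ 0.4687 -0.2355  0.2034] ang -15.31 turn -0.51 rows 4 F [-0.4 -1.   0.2] w 0.0869
-0.3,0.1,2.6,-0.1,  -0.2,0.2,2.6,-0.2,  -0.3,0.1,2.6,-0.1,  -0.2,0.11,2.54,-0.1,  
{'fx': 331.15844240440634, 'fy': 331.15844240440634, 'cx': 314.8096061920448, 'cy': 198.22852871463576, 'origin': array([ 0.49002491, -0.16013633,  0.36525794]), 'attitude': array([-0.14230591,  0.01928882, -0.13183481,  0.98081423])}
```

View pics/w4.png

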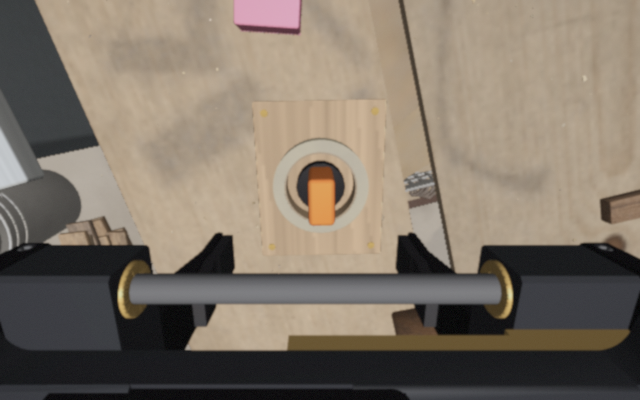

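The wrist view shows the board square to the tool, with corners at (253,102), (386,99), (381,253) and (266,255). The handle top is at u 308–334, v 180–223.

```bash
python3 -c "
from h import *
W=r.camera_info('wrist');T=r.camera_info('top')
X=np.array([onz(W,*q,.008) for q in [(253,102),(386,99),(381,253),(266,255)]]);print(X.round(4),X.mean(0).round(4))
for q in[(321,223,.086),(321,180,.086)]: print(onz(W,*q).round(4))
print(tri([(W,321,201.5),(T,447.8,257.8)]))
plan(.471,-.2465,.1,-15,3)
"
```

```text
[[ 0.4278 -0.1422  0.008 ]
 [ 0.5613 -0.1753  0.008 ]
 [ 0.5202 -0.3448  0.008 ]
 [ 0.3882 -0.3118  0.008 ]] [ 0.4744 -0.2436  0.008 ]
[ 0.4678 -0.2609  0.086 ]
[ 0.478  -0.2226  0.086 ]
(array([ 0.45817904, -0.31683473, -0.16232196]), [np.float64(0.001128925667113998), np.float64(0.0011289256671139592)])
pos [ 0.4691 -0.2327  0.2031] ang -15.16 turn -0.16 rows 4 F [-0.8  1.5  0.1] w 0.0874
-0.3,0.1,2.6,-0.0,  -0.3,0.2,2.6,-0.1,  -0.4,0.1,2.5,-0.0,  -0.28,0.14,2.61,-0.1,
```

Request:
arm_command(moves=[-0.4, 0.1, 2.5, 0, -0.4, 0.1, 3, 0, -0.4, 0.1, 3, 0, 0, 0, 2, 0, 0, 0, 0, 0, 0, 0, 0, 0])

```text
time: 9.97
ee_pos: [0.4698, -0.2412, 0.0986]
eef_rot: [0.792, 0.61, -0.001, -0.001]
ft_force: [0.9, -0.5, 0.3]
width: 0.0868
grip_force: 0.0
```

```bash
python3 -c "
from h import *
plan(.473,-.245,.047,-15,2)
"
```

```text
pos [ 0.4698 -0.2412  0.0986] ang -14.79 turn 0.21 rows 3 F [ 0.9 -0.5  0.3] w 0.0868
-0.1,0.1,1.7,0.1,  -0.1,0.2,1.7,0.0,  -0.09,0.11,1.76,0.1,
```

Request:
arm_command(moves=[-0.1, 0.1, 1.7, 0, -0.1, 0.2, 1.7, 0, -0.1, 0.1, 1.8, 0, 0, 0, 0, 0, 0, 0, 0, 0])

```text
time: 10.38
ee_pos: [0.4741, -0.2458, 0.0484]
eef_rot: [0.792, 0.61, -0.0, -0.0]
ft_force: [0.5, 0.2, 1.1]
width: 0.0874
grip_force: 0.0
```

Request:
arm_command(moves=[0, 0, 0, 0, 0, 0, 0, 0, 0, 0, 0, 0, 0, 0, 0, 0, 0, 0, 0, 0, 0, 0, 0, 0, 0, 0, 0, 0, 0, 0, 0, 0, 0, 0, 0, 0, 0, 0, 0, 0], fingers=0, squeeze=50)

```text
time: 11.22
ee_pos: [0.4737, -0.246, 0.0475]
eef_rot: [0.792, 0.61, -0.0, -0.0]
ft_force: [0.7, 1.1, -0.3]
width: 0.0282
grip_force: 1.0
```

Request:
arm_command(moves=[0, 0, 0, 0, 0, 0, 0, 0, 0, 0, 0, 0, 0, 0, 0, 0])

```text
time: 11.55
ee_pos: [0.4734, -0.2459, 0.0474]
eef_rot: [0.792, 0.61, -0.0, -0.0]
ft_force: [-4.1, 1.9, 3.6]
width: 0.0236
grip_force: 50.0
```

Request:
arm_command(moves=[0, 0, -0.5, 0, 0, 0, -1.5, 0, 0, 0, -2.5, 0, 0, 0, -3, 0, 0, 0, -3, 0, 0, 0, -2.5, 0, 0, 0, -1, 0, 0, 0, 0, 0, 0, 0, 0, 0])

```text
time: 12.3
ee_pos: [0.4737, -0.2455, 0.1867]
eef_rot: [0.792, 0.61, 0.0, -0.0]
ft_force: [-1.1, 0.1, -4.4]
width: 0.0239
grip_force: 50.0
```

```bash
python3 -c "
from h import *
print(r.read_state()['ft_force'])
plan(.483,.210,.19,1,3)
save('scene','pics/s1.png')
"
```

```text
[-1.09237123  0.14102651 -4.38789806]
pos [ 0.4737 -0.2455  0.1867] ang -14.79 turn -15.79 rows 16 F [-1.1  0.1 -4.4] w 0.0239
2.8,-0.7,-0.0,-1.0,  2.7,-0.6,-0.0,-1.0,  2.8,-0.6,-0.1,-1.0,  2.8,-0.5,0.0,-0.9,  2.8,-0.5,-0.0,-1.0,  2.9,-0.4,-0.0,-1.0,  2.8,-0.4,-0.0,-1.0,  2.8,-0.3,-0.1,-1.0,  2.8,-0.3,0.0,-1.0,  2.9,-0.2,-0.0,-1.0,  2.8,-0.2,-0.0,-1.0,  2.9,-0.2,-0.1,-0.9,  2.8,-0.0,0.0,-1.0,  2.9,-0.1,0.0,-1.0,  2.8,0.0,-0.0,-1.0,  2.85,0.08,-0.03,-1.0,
```

View pics/s1.png

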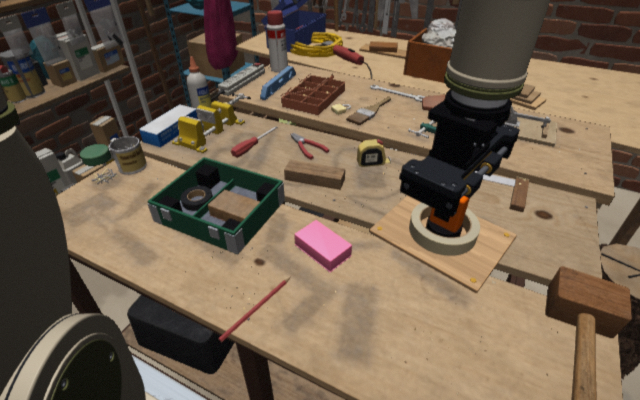

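The scene view shows the divider lifted and level, with the roll still round the hub at about (445,225), and the block in the box. I'll carry it over with a soft start and stop.

Request:
arm_command(moves=[1.0, -0.2, 0, 0, 2.0, -0.5, 0, -1, 2.8, -0.7, 0, -1, 2.8, -0.6, 0, -1, 2.8, -0.6, 0, -1, 2.8, -0.5, 0, -1, 2.8, -0.5, 0, -1, 2.8, -0.4, 0, -1, 2.8, -0.4, 0, -1, 2.8, -0.3, 0, -1, 2.8, -0.3, 0, -1, 2.8, -0.2, 0, -1])

```text
time: 13.35
ee_pos: [0.4745, 0.0699, 0.1856]
eef_rot: [0.73, 0.683, -0.001, -0.001]
ft_force: [0.9, -0.2, -4.9]
width: 0.0235
grip_force: 50.0
```

Request:
arm_command(moves=[2.8, -0.2, 0, -1, 2.8, -0.1, 0, -1, 2.8, 0, 0, -1, 2.6, 0, 0, -1, 2.0, 0, 0, -1, 1.2, 0, 0, 0, 0.5, 0, 0, 0, 0, 0, 0, 0, 0, 0, 0, 0])

```text
time: 14.1
ee_pos: [0.4771, 0.2144, 0.1874]
eef_rot: [0.7, 0.714, -0.0, 0.0]
ft_force: [-0.3, -0.2, -3.7]
width: 0.0236
grip_force: 50.0
```

```bash
python3 -c "
from h import *
plan(.482,.210,.19,1,3)
print(r.camera_info('wrist'))
save('wrist','pics/w5.png')
"
```

```text
pos [0.4771 0.2144 0.1874] ang 1.08 turn 0.08 rows 1 F [-0.3 -0.2 -3.7] w 0.0236
-0.44,0.48,-0.26,0.1,  
{'fx': 331.15844240440634, 'fy': 331.15844240440634, 'cx': 314.8096061920448, 'cy': 198.22852871463576, 'origin': array([0.47638901, 0.29207823, 0.34939765]), 'attitude': array([-0.14247044, -0.00172229,  0.00922061,  0.98975461])}
```

View pics/w5.png

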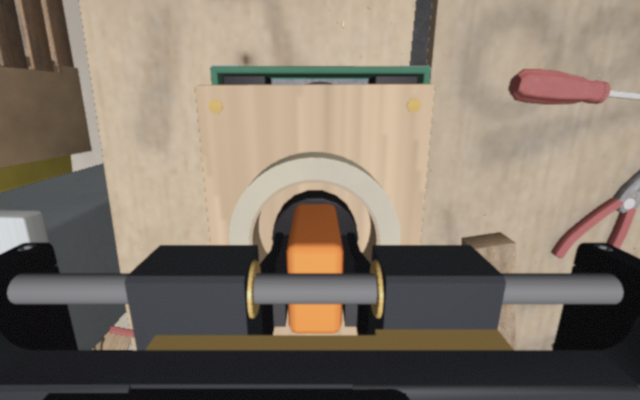

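The wrist view shows the board's leading corners at (198,87) and (432,85). The box's +y rim has outer corners at (212,68) and (430,67).

```bash
python3 -c "
from h import *
W=r.camera_info('wrist')
a=[onz(W,*q,.148) for q in [(198,87),(432,85)]];b=[onz(W,*q,.06) for q in [(212,68),(430,67)]]
for k in(a,b):
  m=(k[0]+k[1])/2;d=k[1]-k[0];print(m.round(4),np.linalg.norm(d).round(4),np.degrees(np.arctan2(d[1],d[0])).round(2))
print('board centre y',(a[0]+a[1])[1]/2-.088,'box y',(b[0]+b[1])[1]/2-.108)
"
```

```text
[0.4766 0.3001 0.148 ] 0.135 1.51
[0.4813 0.3181 0.06  ] 0.178 1.29
board centre y 0.21205665775458046 box y 0.21009171437561697
```

Request:
arm_command(moves=[-0.2, 0.3, 0.6, 0, -0.1, 0.2, 1.4, 0, 0, 0, 1.8, 0, 0, 0, 1.8, 0, 0, 0, 1.4, 0, 0, 0, 0.8, 0, 0, 0, 0.3, 0, 0, 0, 0, 0, 0, 0, 0, 0])

```text
time: 14.9
ee_pos: [0.4825, 0.2127, 0.1072]
eef_rot: [0.7, 0.714, 0.0, 0.0]
ft_force: [0.4, 0.3, -4.0]
width: 0.0237
grip_force: 50.0
```

Request:
arm_command(moves=[0, 0, 0.3, 0, 0, 0, 0.2, 0, 0, 0, 0.1, 0, 0, 0, 0, 0])

```text
time: 15.23
ee_pos: [0.4819, 0.2129, 0.1005]
eef_rot: [0.7, 0.714, 0.0, -0.0]
ft_force: [-0.4, 0.2, -4.8]
width: 0.0234
grip_force: 50.0
```

Request:
arm_command(moves=[0, 0, 0.2, 0, 0, 0, 0.2, 0, 0, 0, 0.1, 0, 0, 0, 0, 0])

```text
time: 15.57
ee_pos: [0.4818, 0.2128, 0.0952]
eef_rot: [0.7, 0.714, -0.0, -0.0]
ft_force: [-0.4, -0.1, -3.6]
width: 0.0237
grip_force: 50.0
```

Request:
arm_command(moves=[0, 0, 0.1, 0, 0, 0, 0.1, 0, 0, 0, 0, 0])

```text
time: 15.82
ee_pos: [0.482, 0.2129, 0.0935]
eef_rot: [0.7, 0.714, 0.0, -0.0]
ft_force: [0.4, 0.1, -4.2]
width: 0.0236
grip_force: 50.0
```

Request:
arm_command(moves=[0, 0, 0.1, 0, 0, 0, 0, 0, 0, 0, 0, 0])

```text
time: 16.07
ee_pos: [0.482, 0.2129, 0.0933]
eef_rot: [0.7, 0.714, 0.0, -0.0]
ft_force: [-3.9, -2.4, 5.8]
width: 0.0237
grip_force: 50.0
```

Request:
arm_command(moves=[0, 0, 0.1, 0, 0, 0, 0, 0, 0, 0, 0, 0])

```text
time: 16.32
ee_pos: [0.482, 0.213, 0.0933]
eef_rot: [0.7, 0.714, 0.0, -0.001]
ft_force: [-9.9, -3.9, 18.9]
width: 0.0236
grip_force: 50.0
```

It is seated on the corner blocks at the expected height. I'll ease up and release.

Request:
arm_command(moves=[0, 0, -0.1, 0, 0, 0, 0, 0])

```text
time: 16.48
ee_pos: [0.4822, 0.213, 0.0933]
eef_rot: [0.7, 0.714, 0.0, -0.0]
ft_force: [-4.2, -2.8, 7.1]
width: 0.024
grip_force: 50.0
```

Request:
arm_command(moves=[0, 0, 0, 0, 0, 0, 0, 0, 0, 0, 0, 0, 0, 0, 0, 0, 0, 0, 0, 0, 0, 0, 0, 0, 0, 0, 0, 0], fingers=100)

```text
time: 17.07
ee_pos: [0.482, 0.2129, 0.0925]
eef_rot: [0.7, 0.714, 0.0, -0.0]
ft_force: [0.8, 0.0, -0.1]
width: 0.0625
grip_force: 0.0
```

Request:
arm_command(moves=[0, 0, -1, 0, 0, 0, -2, 0, 0, 0, -3, 0, 0, 0, -3, 0, 0, 0, -3, 0, 0, 0, -3, 0, 0, 0, -1, 0, 0, 0, 0, 0, 0, 0, 0, 0])

```text
time: 17.82
ee_pos: [0.482, 0.2129, 0.2528]
eef_rot: [0.7, 0.714, 0.001, -0.0]
ft_force: [-0.2, 0.1, 0.5]
width: 0.0869
grip_force: 0.0
```

```bash
python3 -c "
from h import *
im=save('scene','pics/x.png')[:,:,::-1]
a=cv2.resize(im[120:270,120:320],None,fx=3,fy=3,interpolation=cv2.INTER_CUBIC);cv2.imwrite('pics/s2.png',a)
"
```

```text
(no output)
```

View pics/s2.png

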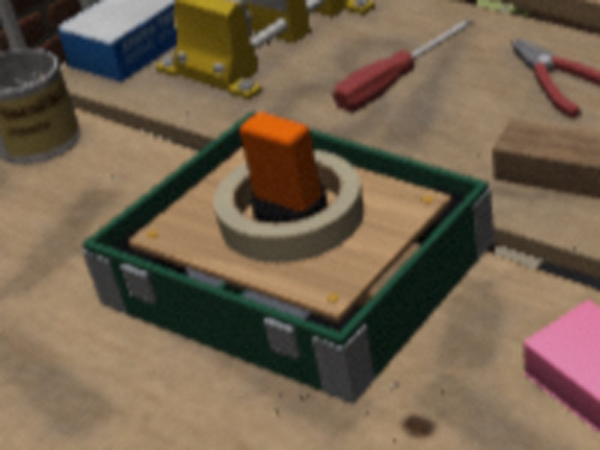

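The crop shows the divider level and centred in the box, with the roll round its hub at (288,205) and the gripper clear. I'm handing the job in.

```bash
python3 -c "
from bench import r
print(r.close_job())"
```

```text
the job is handed in; nothing more can be done
None
```

The job is handed in at about 18 s of the 58 s allowed: the sanding block lies flat in the bottom compartment, the divider sits level on the corner blocks with the masking tape on it, and the gripper is clear; the judge returned no verdict, so this rests on the pictures and force readings.

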